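# Make up the wrist kit and the jaw kit for an ROV claw rebuild

## Robot

A 6-joint arm with a two-finger parallel gripper is mounted at the origin on the work surface. World frame = base frame: x ahead of the robot, y to its left, z up, the work surface at z = 0. Lengths are in mm, angles in rad, forces in N, time in s.
With the tool pointing down it reaches from about 275 to 750 mm from the base axis. Payload 10.2 kg.
Tool frame: the origin (TCP) lies between the finger pads; the fingertips stand 17 mm ahead of it and the grasp point (between the pads) lies 2 mm behind it; z points along the fingers, y is the line along which they close (so a half turn about z gives the same grasp; the last joint's range is limited). The gripper opens to 85 mm and grips with 20 to 120 N. Pads are 22 mm wide; open, the fingers measure 114 mm over their backs; the gripper's body (76 mm by 85 mm) begins 54 mm behind the grasp point. The pads swing forward as they close: fully open they stand 13 mm farther back than shut.
Start: joints at [0.985, 0.313, 1.498, -0, 1.331, -0.223], TCP at [186.332, 490.828, 248.294] pointing down, gripper open.
Joint ranges: [-2.94, 2.94], [-0.97, 2.17], [0.19, 2.56], [-1.23, 4.37], [0.02, 3.11], [-2.88, 2.88]. Speed limits (rad/s): [2.39, 2.39, 3.01, 3.14, 3.14, 3.14].

## Interface

Orientations are given as a unit quaternion [w, x, y, z].
In Python, from rig import * gives the robot as it stands.
- The arm moves only by the tool step_arm, never from a script. Its argument "commands" is text: rows parted by semicolons, each of 7 numbers parted by spaces: the opening, from 0 (shut) to 1 (fully open), then the shift along the tool's x, y, z in cm, then the turn, a rotation vector about the tool's x, y, z in rad. In form: hand x y z rx ry rz; .... A call has 1 to 20 rows; each row is the pose to reach, as a shift and turn from the pose commanded when the call began, along the tool's axes at that moment; what a row does not reach only later rows make up. A row lasts 1/12 s, in which the tool goes at most 41.7 mm and 7.16 degrees, less where a joint would pass 70% of its speed; a pose out of reach is approached as far as the arm can. A call with a gripper value outside its range is refused whole. The fingers move at their own pace and stop on an object; "newtons" is the grip in N (left out, the last holds). Time passes only in rows, so rows that repeat a pose let the fingers close. It gives the time, the measured TCP pose, the force, the opening and the grip force at its end, in the units of the state.
- sense(): the state, without advancing time (a new reading comes with each control period).
- capture(name): name is "scene" or "top" or "wrist"; returns the picture (400x640x3 uint8, red, green, blue); there is no depth.
- camera_model(name): a dict with "mtx" (3x3 intrinsics, pixels), "k1" (the pictures are not rectified: a ray, as slopes to the right and down, at radius r is drawn at 1 + k1 r^2 times it, then the intrinsics apply), "eye" and "rotation" of the camera in the world. Camera axes: x right, y down, z forward; pixel columns grow to the right and rows downward; lengths in mm; the calibration is good to about 2 mm. A picture is of the moment at which its call begins: read the wrist's pose just before it. camera_model takes no time and is no camera call; for the wrist camera it gives the pose at the moment of the call.
- finish_job(): hands the job in; it is judged then, once.
Trained networks look in the newest picture that a camera, given by its name, has taken for a name from the list of things; names that differ only in an ending like _2 or _b are one class to them, and where a whole thing is asked for, a point or a joint stands for the part that bears it (a point fixed in the world has none). Each returns a list of dicts, best first, with "score" (0 to 1); they miss things now and then, are a little off and sometimes report something else, mostly with a low value. They report only what shows in the picture. A call takes as long as a camera call. They do not tell look-alikes from the thing itself.
- search_frame(camera, label): "rect" ([centre column, centre row, width, height] in pixels, round what is visible of it).
- trace(camera, label): "mask" (400x640 bool, what is visible of it) and "rect" ([centre column, centre row, width, height] in pixels, round what is visible of it).
- spot_point(camera, label): "xy" ([column, row] in pixels: a listed point, or the origin of a listed thing).
The state is a dict: "time_s": time; "joints": joint angles; "dq": joint speeds; "tau": joint torques, N m; "eef_pos": TCP position; "ee_rot": TCP orientation; "force": force on the tool from outside, world axes, zero at the start; "wrist_torque": the same for the moment, N m; "grip_width": opening from 0.0 (shut) to 1.0 (fully open); "grip_force": force on a finger pad.
Only numpy, scipy, OpenCV 4.12 (cv2) and the standard library are available. Lean on these libraries where they do the work, as an engineer would, in place of code of your own. Each camera call takes 0.05 s, during which the arm holds its last target. There are 200 camera calls.

## Task

Make up the two claw rebuild kits. Wrist kit, in the oblong tray: the flanged white sleeve goes in the large bay and the headed shackle pin from the rack in the small bay; jaw kit, in the round dish: the plain squat white sleeve goes in one half and the steel two-hole link in the other half. Everything stands (the link lies) on the tray floor the same way up as it is now; leave the rollers standing in the rack and do not disturb the green gauge block.

Things in the scene. Friction and masses are not known exactly. Their poses are not given: they have to be found in the camera images.
- wrist_tray: Oblong dark tray, fixed, 160 mm (its x) by 90 mm (its y), walls 3 mm thick, 14 mm high, floor 3 mm thick. A cross wall makes a large bay (inside x = -77 to 28 mm, centre -24.5) and a small bay (inside x = 31 to 77 mm, centre 54); both 84 mm wide, centred on y = 0. Origin: centre of the underside; z up. It and the dish swap sides from start to start.
- jaw_dish: Round dark kit dish fixed to the counter, 180 mm diameter, rim wall 3 mm thick, 14 mm high, floor 3 mm thick. A 3 mm wall, as high as the rim, runs along its x axis through the middle and makes two half-round bays, one at +y and one at -y. Origin: centre of the underside; z up.
- rack: Low fixed grey rack: a row of five cells along its y (centres at y = -74, -37, 0, 37, 74 mm), 188 x 40 mm, walls 15 mm high, floor 3 mm thick. End cells: rollers fixed to it (28 mm diameter, tops at 80 mm). Middle cells: the loose pin and two loose rollers in any order. Fingers fit only before and behind the row (its -x and +x sides), not between neighbours. Origin: centre of underside; z up.
- pin_mid (a point): Steel shackle pin standing head down in the rack: head 28 mm diameter and 10 mm high at the bottom, above it a shank of 14 mm diameter; 80 mm tall in all. It is the only thin shank in the row. Point: on its axis half-way up (40 mm above its foot); z along the axis, up. About 130 g.
- roller_a_mid (a point): Loose plain steel roller standing in the rack, 28 mm diameter, 77 mm tall; stays there. Point: its centre; z along its axis.
- roller_b_mid (a point): Second loose plain steel roller, the same as the first; stays in the rack. Point: its centre; z along its axis.
- flanged_sleeve_mid (a point): Tall white delrin bearing sleeve standing on its flange: flange 48 mm diameter and 8 mm high at the bottom, barrel 32 mm diameter above it, 44 mm tall in all, with a 21 mm bore. Point: on its axis half-way up (22 mm above its foot); z along the axis, up. About 60 g.
- plain_sleeve_mid (a point): Squat plain white delrin bearing sleeve without a flange, standing on end: 40 mm outside diameter, 26 mm bore, 30 mm tall. Point: on its axis half-way up; z along the axis, up. About 50 g.
- link_mid (a point): Flat steel claw link with round ends and two holes (dark discs) in its top: 60 mm long (its x), 24 mm wide (its y), 22 mm high. Point: its centre; z up. About 200 g.
- gauge_mid (a point): Green gauge block, 34 x 30 mm and 18 mm high, lying among the stock; not part of a kit. A loose dark hexagon nut (36 mm across flats, 16 mm high) that nobody needs lies among the stock as well. Point: the block's centre.
Not all that is in view belongs to the job. What is shaped like the part that bears pin_mid but brown or turquoise is not meant.

How it is judged:
By the outcome, as a careful person would: the job done as asked, in the order asked, and still so for the second after the job is handed in, with the robot touching nothing.
It also fails if it takes over 120 s, if anything falls off the work surface, if the arm or the gripper's body presses on something with over 40 N, if the wrist force passes 120 N, or if a joint passes its speed limit or range.

## Working session

There is one attempt and no reset: what is moved stays moved. The work goes in short steps, Python scripts to look and compute and a tool call to move; the robot and the scene stay as the last step left them, time stands still between calls to the robot, and variables do not carry over. Pictures are saved under pics/ and viewed, at most 14 in all, crops included, and the job is handed in when it is done.

Besides the shell and the picture viewer there is one more tool, called after "Request:" in YAML: its name, and indented under it one key for each argument. step_arm: Moves the arm, as the interface text tells. Its arguments: {"type":"object","properties":{"commands":{"type":"string"},"newtons":{"type":"number"}},"required":["commands"]}

```bash
ls; mkdir -p pics; cat > h.py <<'E'
from rig import *
import numpy as np, cv2
from scipy.spatial.transform import Rotation as R
def ray(cm,uv):
    K=np.array(cm["mtx"]);p=np.array([[uv]],float)
    d=cv2.undistortPoints(p,K,np.array([cm["k1"],0,0,0,0.]))[0,0]
    v=np.array(cm["rotation"])@np.array([d[0],d[1],1]);return np.array(cm["eye"]),v
def at(cm,uv,z):
    e,v=ray(cm,uv);return (e+v*(z-e[2])/v[2])
def proj(cm,P):
    q=np.array(cm["rotation"]).T@(np.array(P,float)-np.array(cm["eye"]))
    s=q[:2]/q[2];s=s*(1+cm["k1"]*(s@s));K=np.array(cm["mtx"]);return (K@[s[0],s[1],1])[:2]
def save(n,im,s=1): cv2.imwrite(f"pics/{n}.png",cv2.resize(im[:,:,::-1],None,fx=s,fy=s,interpolation=cv2.INTER_CUBIC))
def rel(P,yaw=None):
    """shift in tool cm to reach world TCP P"""
    s=sense();q=s["ee_rot"];r=R.from_quat([q[1],q[2],q[3],q[0]])
    return r.inv().apply(np.array(P)-s["eef_pos"])/10
E
python3 - <<'E'
from h import *
s=sense();print(s)
for n in("top","scene"):
    im=capture(n);save(n+"0",im,1.25)
    cm=camera_model(n);print(n,cm)
    for l,z in [("wrist_tray",0),("jaw_dish",0),("rack",0),("pin_mid",43),("flanged_sleeve_mid",22),("plain_sleeve_mid",15),("link_mid",11),("gauge_mid",9),("roller_a_mid",41)]:
        for d in spot_point(n,l)[:3]: print(l,round(d["score"],2),np.round(d["xy"]),np.round(at(cm,d["xy"],z)[:2]))
E
```

```text
pics
{'time_s': 0.0, 'joints': array([ 9.84613871e-01,  3.13441688e-01,  1.49844386e+00, -9.10008261e-06,
        1.33099998e+00, -2.23443582e-01]), 'dq': array([-0.00057803, -0.00142175,  0.0013885 ,  0.00157605,  0.00148157,
       -0.00121529]), 'tau': array([ 4.70417071e-04, -4.12263966e+01, -2.59740400e+01, -1.18694202e-04,
        4.12196678e-03,  3.96544770e-07]), 'eef_pos': array([186.18832589, 490.6202396 , 247.73676592]), 'ee_rot': array([-2.50534867e-04,  1.80375613e-01,  9.83597591e-01, -5.95929028e-04]), 'force': array([ 1.19860531,  0.46810416, -0.94972878]), 'wrist_torque': array([-0.01526347,  0.0207271 , -0.0565183 ]), 'grip_force': 0.0, 'grip_width': 1.0008118780542083}
top {'mtx': array([[425.60734538,   0.        , 325.50256921],
       [  0.        , 425.60734538, 193.85587296],
       [  0.        ,   0.        ,   1.        ]]), 'k1': -0.07521909262081518, 'eye': array([495.21906504,   1.50368945, 885.75964744]), 'rotation': array([-0.0178327 ,  0.7089018 , -0.70473865,  0.02199262])}Traceback (most recent call last):
  File "<stdin>", line 7, in <module>
  File "h.py", line 9, in at
    e,v=ray(cm,uv);return (e+v*(z-e[2])/v[2])
        ~~~^^^^^^^
  File "h.py", line 7, in ray
    v=np.array(cm["rotation"])@np.array([d[0],d[1],1]);return np.array(cm["eye"]),v
      ~~~~~~~~~~~~~~~~~~~~~~~~^~~~~~~~~~~~~~~~~~~~~~~~
ValueError: matmul: Input operand 1 has a mismatch in its core dimension 0, with gufunc signature (n?,k),(k,m?)->(n?,m?) (size 3 is different from 4)
```

```bash
sed -i 's/np.array(cm\["rotation"\])/Rm(cm)/' h.py; cat >> h.py <<'E'
def Rm(cm):
    q=cm["rotation"];return R.from_quat([q[1],q[2],q[3],q[0]]).as_matrix()
E
python3 - <<'E'
from h import *
for n in("top","scene"):
    im=capture(n);save(n+"0",im,1.25)
    cm=camera_model(n);print(n,cm["eye"],Rm(cm)[:,2])
    for l,z in [("wrist_tray",0),("jaw_dish",0),("rack",0),("pin_mid",43),("flanged_sleeve_mid",22),("plain_sleeve_mid",15),("link_mid",11),("gauge_mid",9),("roller_a_mid",41)]:
        for d in spot_point(n,l)[:3]: print(l,round(d["score"],2),np.round(d["xy"]),np.round(at(cm,d["xy"],z)[:2]))
E
```

```text
top [495.21906504   1.50368945 885.75964744] [ 0.05631599 -0.00571483 -0.99839664]
wrist_tray 0.83 [462. 234.] [ 462. -289.]
rack 0.65 [329. 131.] [677. -10.]
pin_mid 0.66 [403. 118.] [ 696. -158.]
pin_mid 0.62 [391. 176.] [ 580. -133.]
pin_mid 0.61 [255. 154.] [622. 137.]
flanged_sleeve_mid 0.84 [276. 249.] [432.  97.]
plain_sleeve_mid 0.63 [292. 199.] [534.  65.]
link_mid 0.82 [323. 251.] [427.   1.]
gauge_mid 0.68 [374. 249.] [ 431. -105.]
gauge_mid 0.33 [462. 235.] [ 460. -287.]
roller_a_mid 0.6 [351. 134.] [663. -54.]
scene [979.35488253 291.57410556 528.91147705] [-0.59890094 -0.43831404 -0.6702227 ]
wrist_tray 0.85 [251. 152.] [ 459. -295.]
jaw_dish 0.91 [482. 293.] [520. 298.]
rack 0.57 [280. 265.] [679.  -9.]
pin_mid 0.82 [319. 218.] [578.   0.]
pin_mid 0.74 [374. 274.] [628. 147.]
pin_mid 0.69 [212. 221.] [ 704. -149.]
flanged_sleeve_mid 0.87 [404. 208.] [435. 105.]
plain_sleeve_mid 0.94 [356. 228.] [533.  57.]
link_mid 0.69 [358. 193.] [441.   1.]
gauge_mid 0.52 [319. 172.] [ 432. -107.]
roller_a_mid 0.88 [267. 234.] [666. -49.]
```

View pics/top0.png

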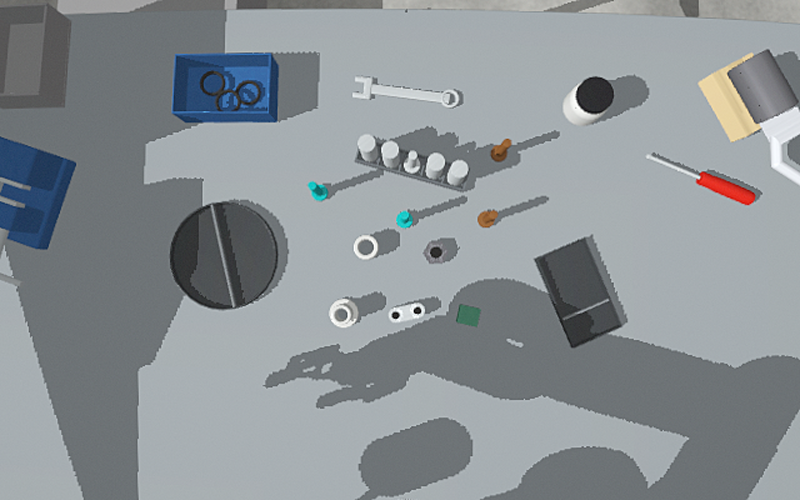

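View pics/scene0.png

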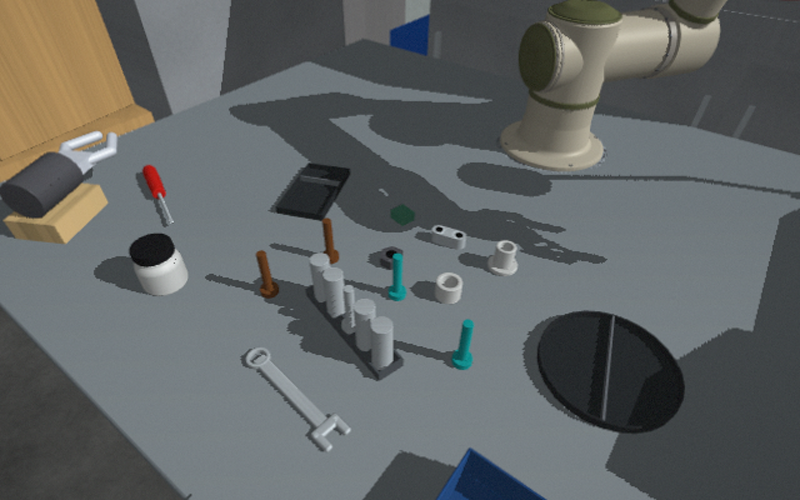

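The top view shows the pin in the middle rack cell at about (413,160). The tray is at (580,290), with its small bay on the robot side of the cross wall at (585,310). The dish is at (224,255), the flanged sleeve at (343,313), the plain sleeve at (366,247) and the link at (407,313). The scene view confirms this: thin grey shank at (349,310), and the coloured pins are decoys.

```bash
python3 - <<'E'
from h import *
C={n:camera_model(n) for n in("top","scene")}
for n in C: capture(n)
def tri(p,q):
    e1,v1=ray(C["top"],p);e2,v2=ray(C["scene"],q)
    v1=v1/np.linalg.norm(v1);v2=v2/np.linalg.norm(v2)
    t=np.linalg.lstsq(np.c_[v1,-v2],e2-e1,rcond=None)[0];a=e1+v1*t[0];b=e2+v2*t[1];return (a+b)/2,np.linalg.norm(a-b)
for l in ["wrist_tray","jaw_dish","rack","flanged_sleeve_mid","plain_sleeve_mid","link_mid","gauge_mid"]:
    a=spot_point("top",l);b=spot_point("scene",l)
    if a and b: P,e=tri(a[0]["xy"],b[0]["xy"]);print(l,P.round(1),round(e,1))
for l,z in [("wrist_tray",14),("jaw_dish",14),("rack",15),("link_mid",22),("plain_sleeve_mid",30)]:
  for n in C:
    for d in trace(n,l)[:1]:
        c=max(cv2.findContours(d["mask"].astype(np.uint8),0,1)[0],key=cv2.contourArea)
        w=np.array([at(C[n],p[0],z)[:2] for p in c],np.float32)
        r=cv2.minAreaRect(w);print(l,n,round(d["score"],2),np.round(r[0],1),np.round(r[1],1),round(r[2],1))
for l in("pin_mid","roller_a_mid"):
  for n in C: print(l,n,[(round(d["score"],2),np.round(d["xy"]).tolist()) for d in spot_point(n,l)])
# divider directions (1.25 px -> px)
f=lambda n,u,v,z:at(C[n],(u/1.25,v/1.25),z)[:2].round(1)
print("dish wall",f("top",212,206,14),f("top",235,305,14),f("scene",613,317,14),f("scene",604,418,14))
print("tray wall",f("top",562,318,14),f("top",608,301,14), "pin",f("top",413,158,83),f("top",367,140,80),f("top",458,165,80))
E
```

```text
wrist_tray [640.7 -53.7 197.1] 41.3
jaw_dish [517.9 299.8  -1.4] 2.8
flanged_sleeve_mid [540.6 196.2 165.8] 107.1
plain_sleeve_mid [537.2  62.3  24.5] 1.5
link_mid [434.6  -1.8   6.3] 1.1
gauge_mid [ 419.  -107.1    1.4] 5.7
wrist_tray top 0.77 [ 463.6 -284.8] [163.1  95.9] 22.5
wrist_tray scene 0.84 [ 468.6 -282.9] [183.   99.5] 22.8
jaw_dish top 0.62 [521.  300.5] [179.9 178.7] 1.1
jaw_dish scene 0.55 [525.5 301.1] [179.1 187.5] 81.4
rack top 0.83 [677.9  -9.8] [190.2  50.1] 75.0
rack scene 0.55 [658.6 -33.7] [256.1  71.5] 74.6
link_mid top 0.89 [432.1  -2.9] [24.1 58.2] 11.6
link_mid scene 0.72 [441.4   0.9] [45.8 63.7] 5.5
plain_sleeve_mid top 0.56 [536.8  63. ] [40.3 38.3] 0.5
plain_sleeve_mid scene 0.74 [539.3 302.5] [183.5 173.1] 5.0
pin_mid top [(0.7, [253.0, 152.0]), (0.68, [325.0, 176.0]), (0.49, [403.0, 121.0])]
pin_mid scene [(0.66, [280.0, 246.0]), (0.65, [373.0, 277.0]), (0.6, [208.0, 221.0]), (0.58, [263.0, 192.0])]
roller_a_mid top [(0.5, [347.0, 133.0])]
roller_a_mid scene [(0.93, [271.0, 234.0]), (0.33, [292.0, 264.0])]
dish wall [602.9 320.7] [439.6 278.1] [439.9 281.4] [603.  323.3]
tray wall [ 421.3 -259.2] [ 449.2 -336.8] pin [669.6 -11.7] [697.9  59.1] [659.9 -80.8]
```

```bash
cat >> h.py <<'E'
def phi():
    q=sense()["ee_rot"];y=R.from_quat([q[1],q[2],q[3],q[0]]).as_matrix()[:,1];return np.degrees(np.arctan2(y[1],y[0]))
def go(P,ph=None):
    s=sense();print("from",s["eef_pos"].round(1),"phi",phi().round(2),"-> cm",rel(P).round(2),end=" ")
    if ph is not None:
        q=s["ee_rot"];r0=R.from_quat([q[1],q[2],q[3],q[0]]);d=(ph-phi()+90)%180-90;a=np.radians(phi()+d)
        M=np.array([[np.sin(a),np.cos(a),0],[-np.cos(a),np.sin(a),0],[0,0,-1]])
        print("rot",(r0.inv()*R.from_matrix(M)).as_rotvec().round(3),end="")
    print()
E
python3 - <<'E'
from h import *
cm=camera_model("wrist");s=sense();q=s["ee_rot"];r=R.from_quat([q[1],q[2],q[3],q[0]])
print(r.inv().apply(np.array(cm["eye"])-s["eef_pos"]),r.inv().apply(Rm(cm).T).T if 0 else (r.inv().as_matrix()@Rm(cm)).round(2),cm["mtx"][0])
go([432,98,220],-15.2)
E
```

```text
[  65.77916357   -0.31095805 -125.87413522] [[-0.   -0.97 -0.26]
 [ 1.   -0.   -0.  ]
 [ 0.   -0.26  0.97]] [296.350461     0.         320.66842935]
from [186.3 490.8 248.3] phi 69.21 -> cm [-36.91 -28.01   2.83] Traceback (most recent call last):
  File "<stdin>", line 4, in <module>
  File "h.py", line 27, in go
    print("rot",(r0.inv()*R.from_matrix(M)).as_rotvec().round(3),end="")
                          ~~~~~~~~~~~~~^^^
  File "scipy/spatial/transform/_rotation.pyx", line 1143, in scipy.spatial.transform._rotation.Rotation.from_matrix
ValueError: Non-positive determinant (left-handed or null coordinate frame) in rotation matrix 0: [[-0.26218918  0.96501649  0.        ]
 [-0.96501649 -0.26218918  0.        ]
 [ 0.          0.         -1.        ]].
```

```bash
sed -i 's/M=np.array(.*/M=np.array([[-np.sin(a),np.cos(a),0],[np.cos(a),np.sin(a),0],[0,0,-1]])/' h.py
python3 - <<'E'
from h import *
go([432,98,200],-15.2)
E
```

```text
from [186.3 490.8 248.3] phi 69.21 -> cm [-36.91 -28.01   4.83] rot [-0.     0.     1.473]
```

Request:
step_arm:
  commands: "1 -36.9 -28 4.8 0 0 1.473;1 -36.9 -28 4.8 0 0 1.473;1 -36.9 -28 4.8 0 0 1.473;1 -36.9 -28 4.8 0 0 1.473;1 -36.9 -28 4.8 0 0 1.473;1 -36.9 -28 4.8 0 0 1.473;1 -36.9 -28 4.8 0 0 1.473;1 -36.9 -28 4.8 0 0 1.473;1 -36.9 -28 4.8 0 0 1.473;1 -36.9 -28 4.8 0 0 1.473;1 -36.9 -28 4.8 0 0 1.473;1 -36.9 -28 4.8 0 0 1.473;1 -36.9 -28 4.8 0 0 1.473;1 -36.9 -28 4.8 0 0 1.473;1 -36.9 -28 4.8 0 0 1.473"

```text
time_s: 3.9
eef_pos: [431.4, 99.0, 200.4]
ee_rot: [-0.0, 0.793, 0.609, 0.0]
force: [-0.1, 0.7, -0.3]
grip_width: 1.001
grip_force: 0.0
```

```bash
python3 - <<'E'
from h import *
s=sense();print(s["time_s"],s["eef_pos"],phi())
cm=camera_model("wrist");im=capture("wrist");save("w1",im,1.25)
for l,z in [("flanged_sleeve_mid",22),("plain_sleeve_mid",15),("link_mid",11)]:
    for d in spot_point("wrist",l)[:2]: print(l,round(d["score"],2),np.round(d["xy"]),np.round(at(cm,d["xy"],z)[:2],1))
for l,z in [("link_mid",22),("plain_sleeve_mid",30),("flanged_sleeve_mid",8)]:
    for d in trace("wrist",l)[:1]:
        c=max(cv2.findContours(d["mask"].astype(np.uint8),0,1)[0],key=cv2.contourArea)
        w=np.array([at(cm,p[0],z)[:2] for p in c],np.float32)
        r=cv2.minAreaRect(w);print(l,round(d["score"],2),np.round(r[0],1),np.round(r[1],1),round(r[2],1))
E
```

```text
3.9 [431.43614308  99.00293377 200.44981256] -14.950632296164768
flanged_sleeve_mid 0.56 [318. 182.] [428.8 100. ]
plain_sleeve_mid 0.92 [425. 187.] [537.9  64.1]
link_mid 0.74 [343. 267.] [430.   -8.1]
link_mid 0.59 [577. 227.] [701.5 -28.8]
link_mid 0.66 [431.7   1. ] [26.9 67.2] 10.8
plain_sleeve_mid 0.59 [533.   66.9] [37.3 47.3] 42.9
flanged_sleeve_mid 0.56 [428.2  99.2] [49.1 44. ] 75.0
```

View pics/w1.png

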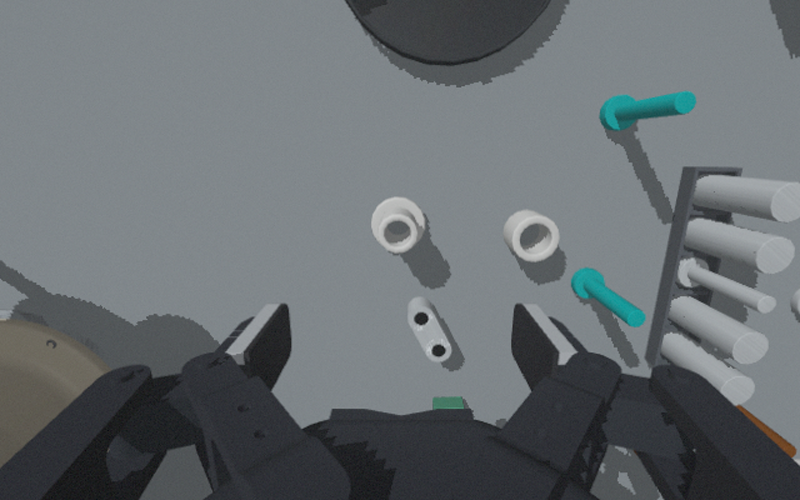

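Wrist view: flanged sleeve at (398,226), plain sleeve at (532,236), link at (430,330), and the thin pin in the middle cell at (690,272). The sleeve is almost directly under the tool, so I'm descending.

Request:
step_arm:
  commands: "0.75 0 -0.3 6 0 0 0;0.75 0 -0.3 10 0 0 0;0.75 0 -0.3 13 0 0 0;0.75 0 -0.3 15.5 0 0 0;0.75 0 -0.3 16.9 0 0 0;0.75 0 -0.3 16.9 0 0 0;0.75 0 -0.3 16.9 0 0 0;0.3 0 -0.3 16.9 0 0 0;0.2 0 -0.3 16.9 0 0 0;0.2 0 -0.3 16.9 0 0 0;0.2 0 -0.3 16.9 0 0 0;0.2 0 -0.3 16.9 0 0 0;0.2 0 -0.3 16.9 0 0 0;0.2 0 -0.3 16.9 0 0 0"
  newtons: 40

```text
time_s: 5.42
eef_pos: [429.8, 98.9, 32.7]
ee_rot: [0.001, 0.794, 0.608, 0.001]
force: [-1.7, 1.3, 8.7]
grip_width: 0.37
grip_force: 38.9
```

```bash
python3 - <<'E'
from h import *
s=sense();print(s["time_s"],s["eef_pos"],s["grip_width"],s["grip_force"],s["force"])
im=capture("wrist");save("w2",im,1.0)
E
```

```text
5.4167 [429.807217    98.90758189  32.70838947] 0.37033946270891327 38.9148457814008 [-1.69321226  1.32348304  8.72623027]
```

View pics/w2.png

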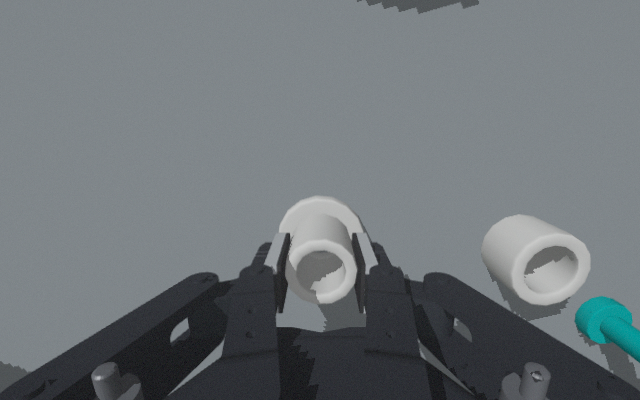

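The sleeve is held centrally at (320,270). The fingertips seem to rest lightly on the flange. Lifting.

Request:
step_arm:
  commands: "0.2 0 0 -3 0 0 0;0.2 0 0 -6 0 0 0;0.2 0 0 -9 0 0 0;0.2 0 0 -9 0 0 0"

```text
time_s: 5.8
eef_pos: [431.6, 98.9, 126.7]
ee_rot: [0.003, 0.794, 0.608, 0.004]
force: [0.7, -0.5, 0.7]
grip_width: 0.367
grip_force: 40.1
```

```bash
python3 - <<'E'
from h import *
s=sense();print(s["grip_width"],s["force"])
go([485.5,-277,120],-15.2)
E
```

```text
0.3667522997878442 [ 0.6842606  -0.53505336  0.67543223]
from [431.6  98.9 126.7] phi -15.16 -> cm [-34.88  15.03   0.74] rot [ 0.01  -0.002  0.001]
```

Request:
step_arm:
  commands: "0.2 -34.9 15 0.6 0 0 0;0.2 -34.9 15 0.6 0 0 0;0.2 -34.9 15 0.6 0 0 0;0.2 -34.9 15 0.6 0 0 0;0.2 -34.9 15 0.6 0 0 0;0.2 -34.9 15 0.6 0 0 0;0.2 -34.9 15 0.6 0 0 0;0.2 -34.9 15 0.6 0 0 0;0.2 -34.9 15 0.6 0 0 0;0.2 -34.9 15 0.6 0 0 0;0.2 -34.9 15 0.6 0 0 0;0.2 -34.9 15 0.6 0 0 0;0.2 -34.9 15 0.6 0 0 0"

```text
time_s: 6.88
eef_pos: [482.3, -275.8, 115.3]
ee_rot: [-0.0, 0.794, 0.608, 0.0]
force: [0.2, 1.2, -0.0]
grip_width: 0.367
grip_force: 40.0
```

```bash
python3 - <<'E'
from h import *
s=sense();print(s["time_s"],s["eef_pos"],s["grip_width"],s["force"])
im=capture("wrist");save("w3",im,1.0)
cm=camera_model("wrist")
for d in spot_point("wrist","wrist_tray")[:2]: print(d["score"],at(cm,d["xy"],0))
go([485.5,-277,36.5],-15.2)
E
```

```text
6.8833 [ 482.29031461 -275.79906923  115.27762412] 0.3671898591972731 [ 0.207585    1.17370432 -0.0163046 ]
0.7 [ 463.4623362  -290.67560963    0.        ]
from [ 482.5 -275.9  115.5] phi -15.09 -> cm [-0.03  0.32  7.9 ] rot [-0.    -0.     0.002]
```

View pics/w3.png

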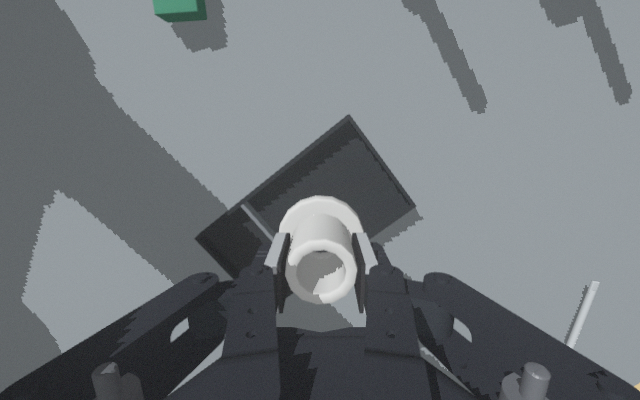

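The wrist view shows the sleeve held above the large bay. The cross wall end is at (244,206), the far corners at (350,116) and (414,206). Lowering.

Request:
step_arm:
  commands: "0.2 0 0.3 3 0 0 0;0.2 0 0.3 5.5 0 0 0;0.2 0 0.3 7 0 0 0;0.2 0 0.3 7.6 0 0 0;0.2 0 0.3 7.9 0 0 0;0.2 0 0.3 7.9 0 0 0;0.2 0 0.3 7.9 0 0 0"

```text
time_s: 7.57
eef_pos: [485.9, -278.1, 37.4]
ee_rot: [0.001, 0.794, 0.608, 0.0]
force: [-0.7, 0.1, -0.3]
grip_width: 0.369
grip_force: 40.0
```

Request:
step_arm:
  commands: "0.2 0 0 0.1 0 0 0;0.2 0 0 0.15 0 0 0;0.2 0 0 0.15 0 0 0;0.2 0 0 0.15 0 0 0"

```text
time_s: 7.9
eef_pos: [485.7, -278.3, 35.8]
ee_rot: [0.001, 0.794, 0.607, 0.0]
force: [-0.6, 0.7, 5.5]
grip_width: 0.37
grip_force: 40.6
```

Contact. I'll release, opening a little before raising.

Request:
step_arm:
  commands: "0.45 0 0 0 0 0 0;0.55 0 0 0 0 0 0;0.6 0 0 0 0 0 0;0.6 0 0 -0.5 0 0 0;0.6 0 0 -3 0 0 0;0.6 0 0 -7 0 0 0;0.6 0 0 -11 0 0 0;0.6 0 0 -11 0 0 0;0.6 0 0 -11 0 0 0"

```text
time_s: 8.65
eef_pos: [486.0, -278.6, 147.1]
ee_rot: [0.002, 0.794, 0.608, 0.0]
force: [-0.2, 0.1, -0.1]
grip_width: 0.598
grip_force: 0.0
```

```bash
python3 - <<'E'
from h import *
import h
# pin in rack: high view position beside the rack
go([640,-60,200],-15.2)
C=camera_model("top")
im=capture("top");capture("scene")
x0,y0=250,80
save("t2",im[80:280,270:510],3)
E
```

```text
from [ 486.  -278.6  147.1] phi -15.18 -> cm [25.12  9.16 -5.3 ] rot [0.004 0.002 0.   ]
```

View pics/t2.png

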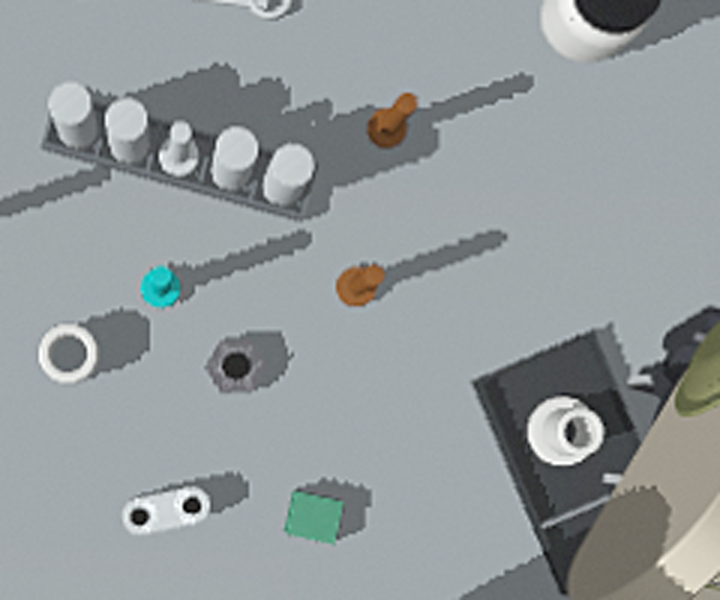

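The flanged sleeve stands in the large bay, at crop (565,432). The pin top is at (181,133) and its head at (179,158), with the neighbouring roller tops at (126,117) and (237,146).

```bash
python3 - <<'E'
from h import *
C=camera_model("top")
f=lambda u,v,z:print((u,v),at(C,(270+(u-1)/3,80+(v-1)/3),z)[:2].round(1))
f(181,133,83);f(179,159,13)
for p in[(73,98),(126,117),(237,146),(292,161)]:f(*p,80)
f(565,432,11);f(42,148,15);f(300,217,15)
go([600,-40,190],-15.2)
E
```

```text
(181, 133) [674.2 -10.9]
(179, 159) [671.6 -10.7]
(73, 98) [697.3  58.3]
(126, 117) [685.1  24.3]
(237, 146) [666.8 -46.8]
(292, 161) [657.4 -82. ]
(565, 432) [ 484.4 -278.2]
(42, 148) [678.3  83.9]
(300, 217) [631.5 -94.2]
from [ 484.9 -277.7  144.2] phi -15.18 -> cm [25.96  4.87 -4.58] rot [-0.001 -0.001  0.   ]
```

```bash
python3 - <<'E'
from h import *
go([674,-11,170],-15)
E
```

```text
from [ 484.9 -277.7  144.2] phi -15.18 -> cm [30.69 11.26 -2.58] rot [-0.001 -0.001 -0.003]
```

Request:
step_arm:
  commands: "0.6 3 1 -2.6 0 0 0;0.6 30.7 11.3 -2.6 0 0 0;0.6 30.7 11.3 -2.6 0 0 0;0.6 30.7 11.3 -2.6 0 0 0;0.6 30.7 11.3 -2.6 0 0 0;0.6 30.7 11.3 -2.6 0 0 0;0.6 30.7 11.3 -2.6 0 0 0;0.6 30.7 11.3 -2.6 0 0 0;0.6 30.7 11.3 -2.6 0 0 0;0.6 30.7 11.3 -2.6 0 0 0;0.6 30.7 11.3 -2.6 0 0 0;0.6 30.7 11.3 -2.6 0 0 0;0.6 30.7 11.3 -2.6 0 0 0"

```text
time_s: 9.83
eef_pos: [674.2, -12.8, 170.6]
ee_rot: [-0.0, 0.795, 0.607, -0.0]
force: [-0.0, -0.1, 0.0]
grip_width: 0.597
grip_force: 0.0
```

```bash
python3 - <<'E'
from h import *
s=sense();cm=camera_model("wrist");im=capture("wrist");save("w4",im,1.25)
P=np.array([674,-11,0])
print("pred px*1.25: pin top",proj(cm,P+[0,0,83])*1.25,"head top",proj(cm,P+[0,0,13])*1.25)
go([674,-11,62],-15)
E
```

```text
pred px*1.25: pin top [399.89043064 257.31455477] head top [400.30463474 231.61717289]
from [674.3 -12.6 170.8] phi -15.28 -> cm [ 0.15 -0.07 10.88] rot [-0.     0.    -0.005]
```

View pics/w4.png

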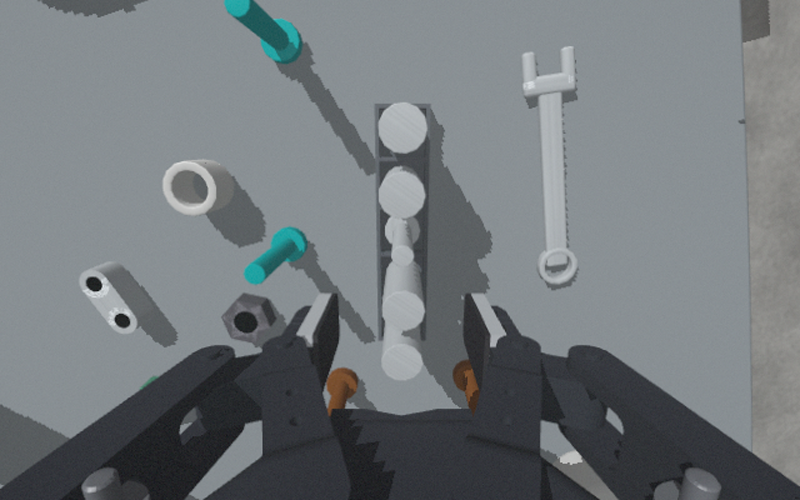

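Pin top is at (402,254) and its head at (402,232), within 2 mm of the prediction. Descending around it.

Request:
step_arm:
  commands: "0.6 0.3 0 3 0 0 0;0.6 0.3 0 5 0 0 0;0.6 0.3 0 7 0 0 0;0.6 0.3 0 9 0 0 0;0.6 0.3 0 10.5 0 0 0;0.6 0.3 0 10.9 0 0 0;0.6 0.3 0 10.9 0 0 0;0.6 0.3 0 10.9 0 0 0"

```text
time_s: 10.55
eef_pos: [675.9, -9.0, 62.9]
ee_rot: [0.001, 0.795, 0.607, 0.0]
force: [-0.7, 0.1, 0.3]
grip_width: 0.599
grip_force: 0.0
```

Request:
step_arm:
  commands: "0.4 0 0 0 0 0 0;0.3 0 0 0 0 0 0;0.2 0 0 0 0 0 0;0.05 0 0 0 0 0 0;0.05 0 0 0 0 0 0;0.05 0 0 0 0 0 0;0.05 0 0 0 0 0 0;0.05 0 0 0 0 0 0"
  newtons: 50

```text
time_s: 11.22
eef_pos: [675.9, -8.5, 62.6]
ee_rot: [0.001, 0.794, 0.608, 0.0]
force: [-0.2, -0.1, 7.0]
grip_width: 0.149
grip_force: 48.7
```

Request:
step_arm:
  commands: "0.05 0 0 -1 0 0 0;0.05 0 0 -3 0 0 0;0.05 0 0 -6 0 0 0;0.05 0 0 -9 0 0 0;0.05 0 0 -12 0 0 0;0.05 0 0 -12 0 0 0;0.05 0 0 -12 0 0 0"

```text
time_s: 11.8
eef_pos: [675.9, -8.4, 183.6]
ee_rot: [0.001, 0.794, 0.608, 0.001]
force: [0.2, 0.1, -1.0]
grip_width: 0.151
grip_force: 48.8
```

```bash
python3 - <<'E'
from h import *
s=sense();print(s["grip_width"],s["force"],s["wrist_torque"])
cm=camera_model("wrist");im=capture("wrist");save("w5",im[100:,120:520],1.25)
go([412.9,-307,180],-15)
E
```

```text
0.15148004837307427 [ 0.20937051  0.09063482 -1.00986436] [ 0.00182934  0.025463   -0.04484638]
from [675.3  -8.4 181.6] phi -15.18 -> cm [-35.69 -17.5    0.17] rot [-0.001  0.    -0.003]
```

View pics/w5.png

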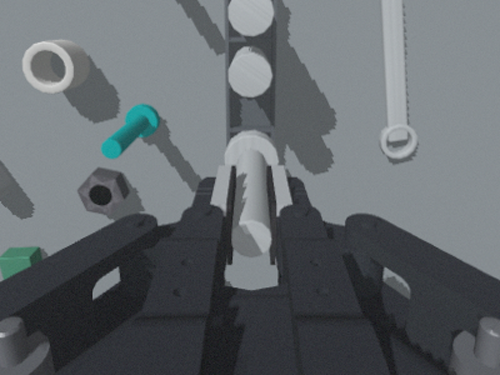

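The pin hangs upright in the pads, head at crop (250,150). Moving to the small bay.

Request:
step_arm:
  commands: "0.05 -35.7 -17.5 0.2 0 0 0;0.05 -35.7 -17.5 0.2 0 0 0;0.05 -35.7 -17.5 0.2 0 0 0;0.05 -35.7 -17.5 0.2 0 0 0;0.05 -35.7 -17.5 0.2 0 0 0;0.05 -35.7 -17.5 0.2 0 0 0;0.05 -35.7 -17.5 0.2 0 0 0;0.05 -35.7 -17.5 0.2 0 0 0;0.05 -35.7 -17.5 0.2 0 0 0;0.05 -35.7 -17.5 0.2 0 0 0;0.05 -35.7 -17.5 0.2 0 0 0;0.05 -35.7 -17.5 0.2 0 0 0;0.05 -35.7 -17.5 0.2 0 0 0;0.05 -35.7 -17.5 0.2 0 0 0;0.05 -35.7 -17.5 0.2 0 0 0"

```text
time_s: 13.1
eef_pos: [413.7, -306.2, 179.5]
ee_rot: [-0.0, 0.794, 0.608, 0.0]
force: [-0.2, -0.1, -0.4]
grip_width: 0.153
grip_force: 49.0
```

```bash
python3 - <<'E'
from h import *
s=sense();print(s["grip_width"],s["force"])
cm=camera_model("wrist");im=capture("wrist").copy()
r=R.from_euler('z',-157.5,degrees=True)
for p in [(31,42),(31,-42),(77,42),(77,-42),(28,42),(-77,42),(-77,-42),(-80,45),(-80,-45)]:
    q=proj(cm,r.apply([*p,14])+[463,-286.5,0]);cv2.circle(im,tuple(int(round(a)) for a in q),2,(255,0,0),-1)
save("w6",im,1.25)
go([412.9,-307,63],-15)
E
```

```text
0.15299989459027008 [-0.15402746 -0.1469719  -0.38936677]
from [ 413.6 -306.3  179.6] phi -15.1 -> cm [-0.09 -0.05 11.66] rot [-0.    -0.    -0.002]
```

View pics/w6.png

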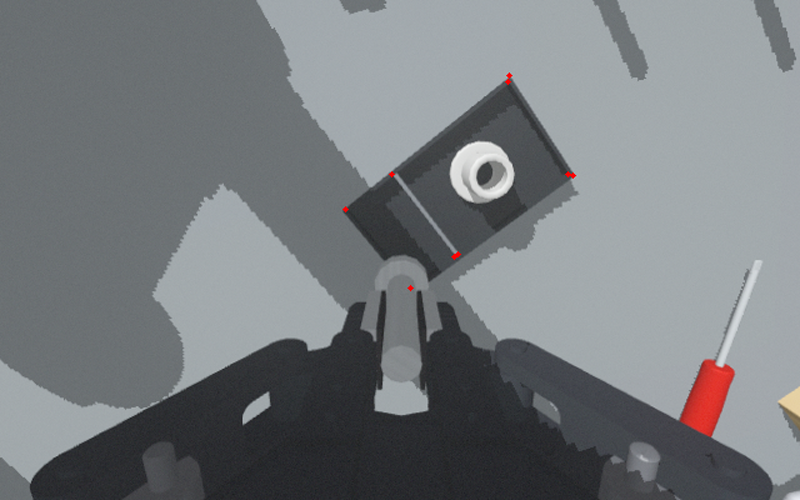

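The overlaid tray model matches the picture: cross wall at (393,175)–(457,255), corners at (346,210) and (510,80), sleeve standing at (482,172). Lowering the pin.

Request:
step_arm:
  commands: "0.05 -0.1 0 3 0 0 0;0.05 -0.1 0 6 0 0 0;0.05 -0.1 0 8.5 0 0 0;0.05 -0.1 0 10.2 0 0 0;0.05 -0.1 0 11 0 0 0;0.05 -0.1 0 11.3 0 0 0;0.05 -0.1 0 11.5 0 0 0;0.05 -0.1 0 11.5 0 0 0;0.05 -0.1 0 11.5 0 0 0"

```text
time_s: 13.9
eef_pos: [413.3, -308.4, 65.8]
ee_rot: [0.001, 0.794, 0.608, 0.0]
force: [0.5, -0.2, -1.8]
grip_width: 0.145
grip_force: 49.0
```

Request:
step_arm:
  commands: "0.05 0 0 0.1 0 0 0;0.05 0 0 0.2 0 0 0;0.05 0 0 0.3 0 0 0;0.05 0 0 0.3 0 0 0;0.05 0 0 0.3 0 0 0"

```text
time_s: 14.32
eef_pos: [413.2, -308.4, 62.6]
ee_rot: [0.001, 0.794, 0.607, 0.0]
force: [-0.7, 1.0, 6.0]
grip_width: 0.149
grip_force: 49.6
```

Request:
step_arm:
  commands: "0.2 0 0 0 0 0 0;0.3 0 0 0 0 0 0;0.4 0 0 0 0 0 0;0.45 0 0 0 0 0 0;0.45 0 0 0 0 0 0;0.45 0 0 -2 0 0 0;0.45 0 0 -5 0 0 0;0.45 0 0 -9 0 0 0;0.45 0 0 -12 0 0 0;0.45 0 0 -12 0 0 0;0.45 0 0 -12 0 0 0"

```text
time_s: 15.23
eef_pos: [413.2, -308.5, 183.0]
ee_rot: [0.002, 0.794, 0.608, 0.0]
force: [0.8, -0.1, -1.3]
grip_width: 0.448
grip_force: 0.0
```

```bash
python3 - <<'E'
from h import *
s=sense();cm=camera_model("wrist");im=capture("wrist");save("w7",im[:,160:560],1.25)
for d in trace("wrist","plain_sleeve_mid")[:0]:pass
go([536,63,170],14.6)
E
```

```text
from [ 412.5 -307.7  180.7] phi -15.18 -> cm [39.01  2.21  1.11] rot [-0.001 -0.001 -0.52 ]
```

View pics/w7.png

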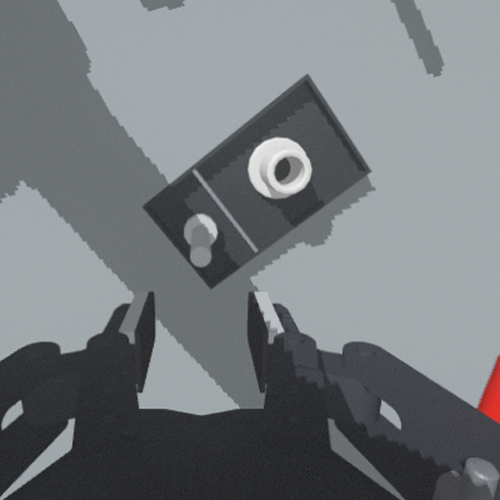

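The pin stands in the small bay, head at crop (200,230). Next is the plain sleeve.

Request:
step_arm:
  commands: "0.7 39 2.2 1.1 0 0 -0.52;0.7 39 2.2 1.1 0 0 -0.52;0.7 39 2.2 1.1 0 0 -0.52;0.7 39 2.2 1.1 0 0 -0.52;0.7 39 2.2 1.1 0 0 -0.52;0.7 39 2.2 1.1 0 0 -0.52;0.7 39 2.2 1.1 0 0 -0.52;0.7 39 2.2 1.1 0 0 -0.52;0.7 39 2.2 1.1 0 0 -0.52;0.7 39 2.2 1.1 0 0 -0.52;0.7 39 2.2 1.1 0 0 -0.52;0.7 39 2.2 1.1 0 0 -0.52;0.7 39 2.2 1.1 0 0 -0.52;0.7 39 2.2 1.1 0 0 -0.52"

```text
time_s: 16.5
eef_pos: [536.0, 61.4, 170.3]
ee_rot: [-0.0, 0.612, 0.791, -0.0]
force: [-0.2, -0.3, -0.5]
grip_width: 0.7
grip_force: 0.0
```

```bash
python3 - <<'E'
from h import *
s=sense();cm=camera_model("wrist");im=capture("wrist")
P=np.zeros(2)
for d in trace("wrist","plain_sleeve_mid")[:2]:
    m=d["mask"].astype(np.uint8);x=d["rect"];print(round(d["score"],2),np.round(x))
for d in spot_point("wrist","plain_sleeve_mid")[:2]: print(d["score"],at(cm,d["xy"],15))
q=proj(cm,[536.5,63,15]);print("pred px",q, phi())
E
```

```text
0.87 [324. 189.  37.  47.]
0.58 [538.15105868  61.27936946  15.        ]
pred px [322.20428358 186.31742735] 14.527032532269118
```

Request:
step_arm:
  commands: "0.7 0.1 0.15 4 0 0 0;0.7 0.1 0.15 8 0 0 0;0.7 0.1 0.15 11 0 0 0;0.7 0.1 0.15 13.3 0 0 0;0.7 0.1 0.15 14.3 0 0 0;0.7 0.1 0.15 14.3 0 0 0;0.7 0.1 0.15 14.3 0 0 0;0.5 0.1 0.15 14.3 0 0 0;0.3 0.1 0.15 14.3 0 0 0;0.3 0.1 0.15 14.3 0 0 0;0.3 0.1 0.15 14.3 0 0 0;0.3 0.1 0.15 14.3 0 0 0"
  newtons: 40

```text
time_s: 17.65
eef_pos: [538.5, 63.7, 29.8]
ee_rot: [0.001, 0.611, 0.791, 0.001]
force: [-1.0, -0.1, 6.0]
grip_width: 0.453
grip_force: 39.7
```

Request:
step_arm:
  commands: "0.3 0 0 -2 0 0 0;0.3 0 0 -5 0 0 0;0.3 0 0 -8 0 0 0;0.3 0 0 -8 0 0 0;0.3 0 0 -8 0 0 0"

```text
time_s: 18.07
eef_pos: [538.5, 63.8, 110.1]
ee_rot: [0.002, 0.611, 0.791, 0.001]
force: [-0.1, 0.3, -1.2]
grip_width: 0.448
grip_force: 40.6
```

```bash
python3 - <<'E'
from h import *
y=np.radians(14.6);d=np.array([-np.sin(y),np.cos(y)])
for s in(1,-1):
    T=np.array([519.5,300.5])+s*40*d;print(T)
T=np.array([519.5,300.5])-40*d
go([*T,110],14.6)
E
```

```text
[509.41722567 339.20836682]
[529.58277433 261.79163318]
from [538.5  63.8 110.1] phi 14.61 -> cm [19.38  4.14 -0.  ] rot [0.005 0.002 0.   ]
```

Request:
step_arm:
  commands: "0.3 19.4 4.1 0 0 0 0;0.3 19.4 4.1 0 0 0 0;0.3 19.4 4.1 0 0 0 0;0.3 19.4 4.1 0 0 0 0;0.3 19.4 4.1 0 0 0 0;0.3 19.4 4.1 0 0 0 0;0.3 19.4 4.1 0 0 0 0;0.3 19.4 4.1 0 0 0 0;0.3 19.4 4.1 0 0 0 0"

```text
time_s: 18.82
eef_pos: [528.3, 260.7, 107.4]
ee_rot: [-0.0, 0.612, 0.791, -0.0]
force: [-0.0, 0.2, -0.5]
grip_width: 0.451
grip_force: 40.6
```

```bash
python3 - <<'E'
from h import *
s=sense();print(s["eef_pos"],s["grip_width"])
cm=camera_model("wrist");im=capture("wrist").copy()
r=R.from_euler('z',14.6,degrees=True)
for p in [(-87,0),(87,0),(0,87),(0,-87),(60,63),(-60,63),(-60,-63),(60,-63)]:
    q=proj(cm,r.apply([*p,14])+[519.5,300.5,0]);cv2.circle(im,tuple(int(round(a)) for a in q),2,(255,0,0),-1)
save("w8",im,1)
go([529.6,261.8,33.5],14.6)
E
```

```text
[528.2941766  260.72891039 107.44366721] 0.4505934174752957
from [528.4 260.7 107.6] phi 14.51 -> cm [0.08 0.15 7.41] rot [-0.001  0.    -0.002]
```

View pics/w8.png

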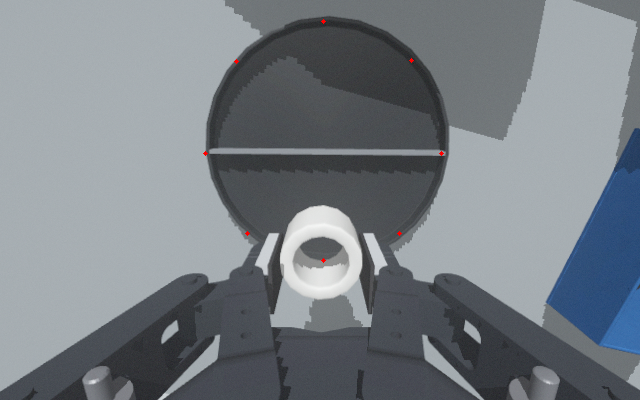

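The dish model matches, with the divider at row 152 from (207) to (442). The sleeve is over the near half. Lowering.

Request:
step_arm:
  commands: "0.3 0.1 0.2 3 0 0 0;0.3 0.1 0.2 5 0 0 0;0.3 0.1 0.2 6.5 0 0 0;0.3 0.1 0.2 7.1 0 0 0;0.3 0.1 0.2 7.4 0 0 0;0.3 0.1 0.2 7.4 0 0 0;0.3 0.1 0.2 7.4 0 0 0"

```text
time_s: 19.45
eef_pos: [530.5, 263.3, 34.8]
ee_rot: [0.0, 0.612, 0.791, 0.001]
force: [-0.2, -0.5, -0.3]
grip_width: 0.449
grip_force: 40.6
```

Request:
step_arm:
  commands: "0.3 0 0 0.1 0 0 0;0.3 0 0 0.2 0 0 0;0.3 0 0 0.25 0 0 0;0.3 0 0 0.25 0 0 0"

```text
time_s: 19.78
eef_pos: [530.4, 263.5, 32.8]
ee_rot: [0.001, 0.611, 0.791, 0.001]
force: [-3.2, -1.6, 10.0]
grip_width: 0.449
grip_force: 41.3
```

Contact. Releasing and raising.

Request:
step_arm:
  commands: "0.5 0 0 0 0 0 0;0.6 0 0 0 0 0 0;0.65 0 0 0 0 0 0;0.65 0 0 -0.5 0 0 0;0.65 0 0 -3 0 0 0;0.65 0 0 -7 0 0 0;0.65 0 0 -11 0 0 0;0.65 0 0 -13 0 0 0;0.65 0 0 -13 0 0 0"

```text
time_s: 20.53
eef_pos: [531.7, 264.0, 166.9]
ee_rot: [0.003, 0.611, 0.791, 0.004]
force: [-0.2, -0.2, 0.9]
grip_width: 0.651
grip_force: 0.0
```

```bash
python3 - <<'E'
from h import *
go([432,-3,180],11.5)
E
```

```text
from [531.7 264.  166.9] phi 14.62 -> cm [-23.32 -16.38  -1.46] rot [ 0.009 -0.     0.055]
```

Request:
step_arm:
  commands: "0.65 -23.3 -16.4 -1.3 0 0 0.055;0.65 -23.3 -16.4 -1.3 0 0 0.055;0.65 -23.3 -16.4 -1.3 0 0 0.055;0.65 -23.3 -16.4 -1.3 0 0 0.055;0.65 -23.3 -16.4 -1.3 0 0 0.055;0.65 -23.3 -16.4 -1.3 0 0 0.055;0.65 -23.3 -16.4 -1.3 0 0 0.055;0.65 -23.3 -16.4 -1.3 0 0 0.055;0.65 -23.3 -16.4 -1.3 0 0 0.055;0.65 -23.3 -16.4 -1.3 0 0 0.055;0.65 -23.3 -16.4 -1.3 0 0 0.055;0.65 -23.3 -16.4 -1.3 0 0 0.055"

```text
time_s: 21.53
eef_pos: [430.1, -2.4, 174.0]
ee_rot: [-0.0, 0.632, 0.775, -0.0]
force: [0.2, 0.7, 0.3]
grip_width: 0.65
grip_force: 0.0
```

```bash
python3 - <<'E'
from h import *
s=sense();print(s["eef_pos"],phi());cm=camera_model("wrist");im=capture("wrist")
save("w9",im,1.25)
for d in spot_point("wrist","link_mid")[:2]: print(d["score"],d["xy"],at(cm,d["xy"],11))
for d in trace("wrist","link_mid")[:1]:
    c=max(cv2.findContours(d["mask"].astype(np.uint8),0,1)[0],key=cv2.contourArea)
    w=np.array([at(cm,p[0],18)[:2] for p in c],np.float32);print(cv2.minAreaRect(w))
E
```

```text
[430.11406201  -2.40487556 174.0277828 ] 11.56813489138061
0.64 [325.2, 188.7] [434.67981102  -4.36737257  11.        ]
((430.5679016113281, -2.6811790466308594), (24.36992835998535, 62.17597961425781), 12.212213516235352)
```

View pics/w9.png

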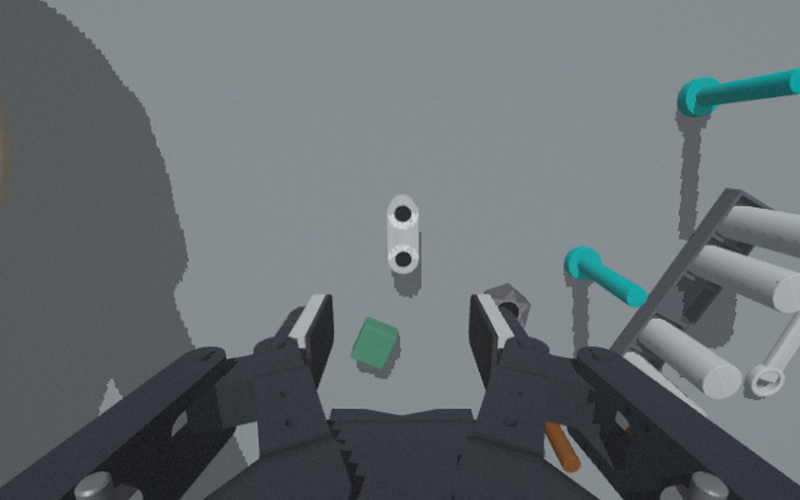

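The link lies at (402,236), aligned with the tool. The green block at (375,342) is well clear of the fingers. Descending.

Request:
step_arm:
  commands: "0.65 -0.1 0.1 4 0 0 0;0.65 -0.1 0.1 8 0 0 0;0.65 -0.1 0.1 11 0 0 0;0.65 -0.1 0.1 13.3 0 0 0;0.65 -0.1 0.1 14.4 0 0 0;0.65 -0.1 0.1 14.5 0 0 0;0.65 -0.1 0.1 14.5 0 0 0;0.5 -0.1 0.1 14.5 0 0 0;0.3 -0.1 0.1 14.5 0 0 0;0.1 -0.1 0.1 14.5 0 0 0;0.1 -0.1 0.1 14.5 0 0 0;0.1 -0.1 0.1 14.5 0 0 0;0.1 -0.1 0.1 14.5 0 0 0"
  newtons: 60

```text
time_s: 22.77
eef_pos: [431.8, -4.3, 30.5]
ee_rot: [0.001, 0.633, 0.774, 0.0]
force: [-1.7, 0.9, 8.5]
grip_width: 0.261
grip_force: 59.2
```

Request:
step_arm:
  commands: "0.1 0 0 -2 0 0 0;0.1 0 0 -5 0 0 0;0.1 0 0 -8 0 0 0;0.1 0 0 -10 0 0 0;0.1 0 0 -10 0 0 0;0.1 0 0 -10 0 0 0"

```text
time_s: 23.27
eef_pos: [431.3, -4.2, 129.8]
ee_rot: [0.001, 0.633, 0.774, 0.0]
force: [-0.2, -0.4, -2.7]
grip_width: 0.26
grip_force: 60.1
```

```bash
python3 - <<'E'
from h import *
y=np.radians(14.6);d=np.array([-np.sin(y),np.cos(y)])
T=np.array([520.5,300.5])+43.5*d;print(T)
go([*T,130],14.6)
E
```

```text
[509.53498292 342.59534892]
from [431.3  -4.2 129.8] phi 11.46 -> cm [ 3.244e+01  1.456e+01 -2.000e-02] rot [ 0.002  0.001 -0.055]
```

Request:
step_arm:
  commands: "0.1 32.4 14.6 0 0 0 -0.055;0.1 32.4 14.6 0 0 0 -0.055;0.1 32.4 14.6 0 0 0 -0.055;0.1 32.4 14.6 0 0 0 -0.055;0.1 32.4 14.6 0 0 0 -0.055;0.1 32.4 14.6 0 0 0 -0.055;0.1 32.4 14.6 0 0 0 -0.055;0.1 32.4 14.6 0 0 0 -0.055;0.1 32.4 14.6 0 0 0 -0.055;0.1 32.4 14.6 0 0 0 -0.055;0.1 32.4 14.6 0 0 0 -0.055;0.1 32.4 14.6 0 0 0 -0.055;0.1 32.4 14.6 0 0 0 -0.055"

```text
time_s: 24.35
eef_pos: [509.7, 341.2, 128.5]
ee_rot: [-0.0, 0.612, 0.791, -0.001]
force: [-0.1, -0.6, -2.4]
grip_width: 0.26
grip_force: 60.1
```

```bash
python3 - <<'E'
from h import *
s=sense();print(s["eef_pos"],s["grip_width"]);im=capture("wrist");save("w10",im,1)
go([509.5,342.6,36],14.6)
E
```

```text
[509.65175764 341.15761733 128.51385815] 0.25964055223461524
from [509.8 341.2 128.9] phi 14.53 -> cm [0.15 0.01 9.29] rot [-0.001  0.    -0.001]
```

View pics/w10.png

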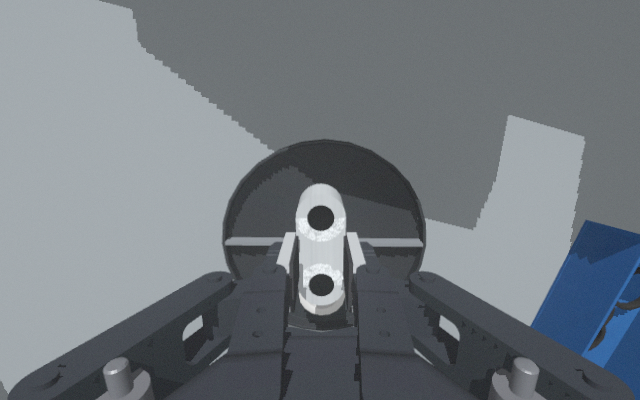

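The link is held level at (320,250) and lies across the divider (row 241) in the picture only because it is still high. Lowering into the far half.

Request:
step_arm:
  commands: "0.1 0.1 0 3 0 0 0;0.1 0.1 0 6 0 0 0;0.1 0.1 0 8 0 0 0;0.1 0.1 0 9 0 0 0;0.1 0.1 0 9.2 0 0 0;0.1 0.1 0 9.2 0 0 0;0.1 0.1 0 9.2 0 0 0"

```text
time_s: 24.98
eef_pos: [510.4, 343.4, 38.8]
ee_rot: [0.001, 0.612, 0.791, 0.001]
force: [0.3, 1.4, -2.1]
grip_width: 0.256
grip_force: 60.0
```

Request:
step_arm:
  commands: "0.1 0 0 0.15 0 0 0;0.1 0 0 0.3 0 0 0;0.1 0 0 0.4 0 0 0;0.1 0 0 0.5 0 0 0;0.1 0 0 0.55 0 0 0;0.1 0 0 0.55 0 0 0"

```text
time_s: 25.48
eef_pos: [509.9, 343.4, 33.5]
ee_rot: [0.0, 0.611, 0.791, 0.0]
force: [-4.6, -2.5, 11.5]
grip_width: 0.257
grip_force: 61.7
```

Request:
step_arm:
  commands: "0.35 0 0 0 0 0 0;0.45 0 0 0 0 0 0;0.5 0 0 0 0 0 0;0.5 0 0 -0.5 0 0 0;0.5 0 0 -3 0 0 0;0.5 0 0 -7 0 0 0;0.5 0 0 -11 0 0 0;0.5 0 0 -14 0 0 0;0.5 -12 0 -14 0 0 0;0.5 -24 0 -14 0 0 0;0.5 -24 0 -14 0 0 0;0.5 -24 0 -14 0 0 0;0.5 -24 0 -14 0 0 0;0.5 -24 0 -14 0 0 0"

```text
time_s: 26.65
eef_pos: [570.6, 108.1, 172.3]
ee_rot: [0.0, 0.612, 0.791, 0.0]
force: [1.0, -0.4, 0.6]
grip_width: 0.505
grip_force: 0.0
```

```bash
python3 - <<'E'
from h import *
im=capture("scene");save("s9",im,1.25)
E
```

```text
(no output)
```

View pics/s9.png

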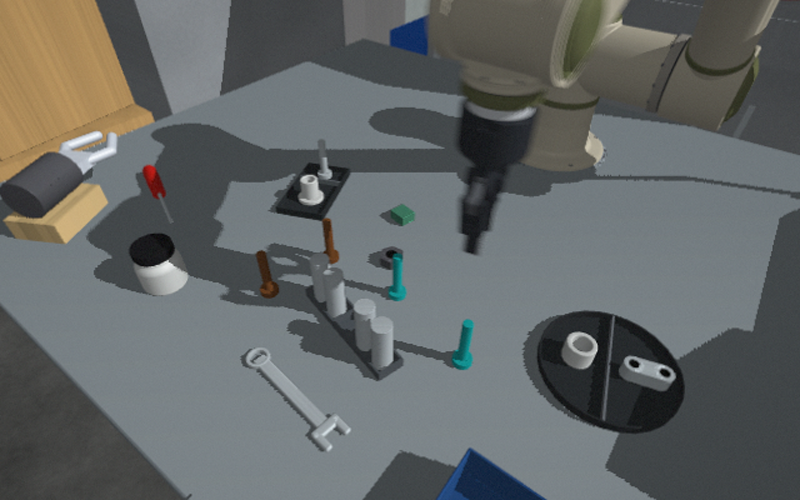

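Both kits are complete. The tray holds the flanged sleeve (311,190) and the pin (323,160). The dish holds the plain sleeve (580,350) and the link (647,372). The rollers are standing and the gauge block has not moved. Handing in once the arm is at rest.

Request:
step_arm:
  commands: "0.5 0 0 0 0 0 0;0.5 0 0 0 0 0 0;0.5 0 0 0 0 0 0;0.5 0 0 0 0 0 0"

```text
time_s: 27.03
eef_pos: [569.9, 112.4, 171.9]
ee_rot: [-0.0, 0.611, 0.792, 0.0]
force: [-0.1, -0.2, -0.8]
grip_width: 0.498
grip_force: 0.0
```

```bash
python3 -c "
from rig import *
print(finish_job())"
```

```text
the job is handed in; nothing more can be done
None
```

Both kits are made up and the job was handed in at about 27 s: flanged sleeve and pin in the tray, plain sleeve and link in the dish, with the rollers still standing in the rack and the gauge block untouched.

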